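# Hang the peg caddy on the desk hook

## Robot

A 6-joint arm with a two-finger parallel gripper is mounted at the origin on the work surface. World frame = base frame: x ahead of the robot, y to its left, z up, the work surface at z = 0. Lengths are in mm, angles in rad, forces in N, time in s.
With the tool pointing down it reaches from about 425 to 950 mm from the base axis. Payload 14.7 kg.
Tool frame: the origin (TCP) lies at the very end of the fingers, on their centre line; the grasp point (between the pads) lies 19 mm behind it (ctrl.grip_point_offset is the distance from the TCP to the grasp point, in mm); y points along the fingers, z is the direction in which the jaws open and shut, and the axes are right-handed (so a half turn about y gives the same grasp; the last joint's range is limited). The gripper opens to 85 mm and grips with 20 to 120 N. Pads are 22 mm wide; open, the fingers measure 114 mm over their backs; the gripper's body (76 mm by 85 mm) begins 54 mm behind the grasp point. The pads swing forward as they close: fully open they stand 13 mm farther back than shut.
Start: joints at [-1.217, 0.48, 1.596, -0, 1.065, -0.047], TCP at [253.616, -598.474, 231.297] pointing down, gripper open.
Joint ranges: [-2.75, 2.75], [-0.82, 2.05], [0.23, 2.67], [-1.56, 4.7], [0.09, 2.69], [-2.92, 2.92]. Speed limits (rad/s): [1.89, 1.89, 2.39, 3.01, 3.01, 3.01].

## Interface

Orientations are given as a unit quaternion [x, y, z, w].
In Python, from station import ctrl gives the robot as it stands. The module is installed in compiled form; this text tells all that it offers.
- The arm moves only by the tool apply_moves, never from a script. Its argument "targets" is one flat list of numbers, 7 for each row, row after row: the shift along the tool's x, y, z in m, then the turn, a rotation vector about the tool's x, y, z in degrees, then the opening, from -1 (shut) to 1 (fully open). In form: [dx, dy, dz, ax, ay, az, hand, dx, dy, dz, ax, ay, az, hand, ...]. A call has 1 to 12 rows; each row shifts and turns the pose as measured when the row begins, along the tool's axes as they then stand; what a row does not reach is not made up. A row lasts 1/12 s, in which the tool goes at most 41.7 mm and 7.16 degrees, less where a joint would pass 70% of its speed; a pose out of reach is approached as far as the arm can. A call is refused whole if a number of a shift passes 0.0417 or a number of a turn 7.16, either way. A call with a gripper value outside its range is refused whole. The fingers move at their own pace and stop on an object; "grip_force" is the grip in N (left out, the last holds). Time passes only in rows, so rows that do not move let the fingers close. It gives the time, the measured TCP pose, the force and the opening at its end, in the units of the state.
- ctrl.get_state(): the state, without advancing time (a new reading comes with each control period).
- ctrl.capture(name): name is "scene" or "side" or "wrist"; returns a dict with "color" (400x640x3 uint8, blue, green, red), "z_map" (400x640 float32, mm along the optical axis (not along the pixel's ray), 0 where there is no reading), "fx", "fy", "cx", "cy" (pixels), "T" (4x4, takes a point from camera to world coordinates). Camera axes: x right, y up, looking along -z (the intrinsics and any distortion apply to the point x, -y, -z); pixel columns grow to the right and rows downward; lengths in mm; the calibration is good to about 2 mm. A picture is of the moment at which its call begins.
- ctrl.hand_in(): hands the job in, once; it reports no verdict.
The state is a dict: "time": time; "joint_positions": joint angles; "dq": joint speeds; "effort": joint torques, N m; "tcp_pos": TCP position; "orientation": TCP orientation; "wrist_force": force on the tool from outside, world axes, zero at the start; "torque": the same for the moment, N m; "gripper_width": finger opening in mm.
Only numpy, scipy, OpenCV 4.12 (cv2) and the standard library are available. Lean on these libraries where they do the work, as an engineer would, in place of code of your own. Each camera call takes 0.05 s, during which the arm holds its last target.

## Task

Clear some desk space: take the rectangular steel caddy with the straight wooden handle and hang it by its handle on the double hook stand, the handle bar lying across both prongs so that the caddy hangs level and free of the desk. Leave the round pail and the mug standing where they are.

Things in the scene. Friction and masses are not known exactly. Their poses are not given: they have to be found in the camera images.
- caddy_handle (a point): Centre of the straight wooden handle bar (22 mm wide in x, 16 tall, 132 long along y) of the upright, loose caddy, 160 mm above its underside. Caddy: open dark steel tray with clothes pegs, 80 mm (x) by 124 (y), 70 tall, up to 0.45 kg; rigid flat uprights, 4 thick, 14 wide in x, at y = +-64 mm carry the bar. Opening under the bar: 82 mm high to the rim, 124 wide. z up; both sides alike.
- hook (a point): Best spot for the bar's middle on the fixed stand: midway between two level steel prongs (10 mm square, centres at y = +-35 mm, nothing between), level with their upper faces, 200 mm above the desk. x runs along the prongs from the free ends to the posts (x = +70 mm, no higher than the prongs); z up. Ends turn up from x = -54, to x = -67 and 21 mm above the faces. Wooden base 12 mm thick.
- pail_center (a point): Bystander: middle, 32 mm up, of a round dark steel pail, 90 mm across the rim and 65 mm tall, with an arched wire handle that reaches 115 mm above the desk. Loose. z: up.
- mug_center (a point): Bystander: middle, half-way up, of a white mug, 82 mm across, 95 mm tall, with its own handle at its side. Loose. z: up.
Mind the look-alikes: they are no part of the job. What is shaped like the part that bears caddy_handle but green or turquoise is not meant.

How it is judged:
By the outcome, as a careful person would: the job done as asked, in the order asked, and still so for the second after the job is handed in, with the robot touching nothing.
It also fails if it takes over 48 s, if anything falls off the work surface, if the arm or the gripper's body presses on something with over 40 N, if the wrist force passes 120 N, or if a joint passes its speed limit or range.

## Working session

There is one attempt and no reset: what is moved stays moved. The work goes in short steps, Python scripts to look and compute and a tool call to move; the robot and the scene stay as the last step left them, time stands still between calls to the robot, and variables do not carry over. Pictures are saved under pics/ and viewed, and the job is handed in when it is done.

Besides the shell and the picture viewer there is one more tool, called after "Call:" as a command line: name --argument value ..., lists and objects as JSON in quotes. apply_moves: Moves the arm, as the interface text tells. Its arguments: {"type":"object","properties":{"targets":{"type":"array","items":{"type":"number"}},"grip_force":{"type":"number"}},"required":["targets"]}

```bash
ls; mkdir -p pics; python3 - <<'E'
from station import ctrl
import cv2
print(ctrl.get_state())
for n in ["scene","side","wrist"]:
    c=ctrl.capture(n); cv2.imwrite(f"pics/{n}0.png",c["color"]); print(n,c["fx"],c["fy"],c["cx"],c["cy"],c["T"].round(3).tolist(),[k for k in c])
E
```

```text
pics
{'time': 0.0, 'joint_positions': array([-1.21660600e+00,  4.80853313e-01,  1.59687396e+00, -1.50046258e-05,
        1.06509792e+00, -4.65918440e-02]), 'dq': array([ 1.04243354e-03,  8.60782252e-05, -6.02503061e-04, -7.82605675e-04,
       -1.86975351e-03,  8.62410326e-04]), 'effort': array([ 6.45037871e-03, -9.50636458e+01, -4.30179191e+01,  3.51846838e-04,
        1.24035316e-02,  5.06292736e-05]), 'tcp_pos': array([ 253.46564837, -598.09322699,  230.65842476]), 'orientation': array([-0.14082528,  0.693386  , -0.69252617,  0.1406826 ]), 'wrist_force': array([-0.30023611,  0.02516429, -1.05633201]), 'torque': array([ 0.01725716, -0.02984226, -0.00699506]), 'gripper_width': 85.4474741008746}
scene 520.3608732744212 520.3608732744212 328.1010105716881 203.43909776291454 [[-0.444, -0.565, 0.695, 1542.253], [0.896, -0.275, 0.349, 509.361], [-0.006, 0.778, 0.628, 1028.103], [0.0, 0.0, 0.0, 1.0]] ['color', 'z_map', 'fx', 'fy', 'cx', 'cy', 'T']
side 477.5720418017327 477.5720418017327 323.0571714294794 201.0343510739351 [[-0.999, 0.026, -0.033, 505.165], [-0.042, -0.595, 0.803, 1040.431], [0.001, 0.803, 0.596, 903.042], [0.0, 0.0, 0.0, 1.0]] ['color', 'z_map', 'fx', 'fy', 'cx', 'cy', 'T']
wrist 339.80611117677495 339.80611117677495 323.923236418165 194.73197704545166 [[0.391, 0.881, 0.268, 321.721], [-0.92, 0.374, 0.112, -567.908], [-0.002, -0.291, 0.957, 373.87], [0.0, 0.0, 0.0, 1.0]] ['color', 'z_map', 'fx', 'fy', 'cx', 'cy', 'T']
```

View pics/scene0.png

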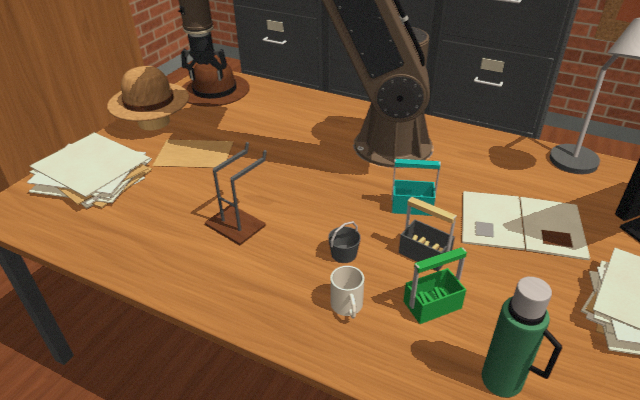

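View pics/side0.png

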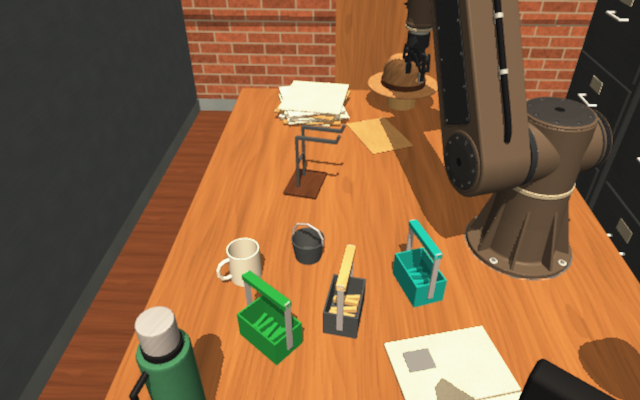

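View pics/wrist0.png

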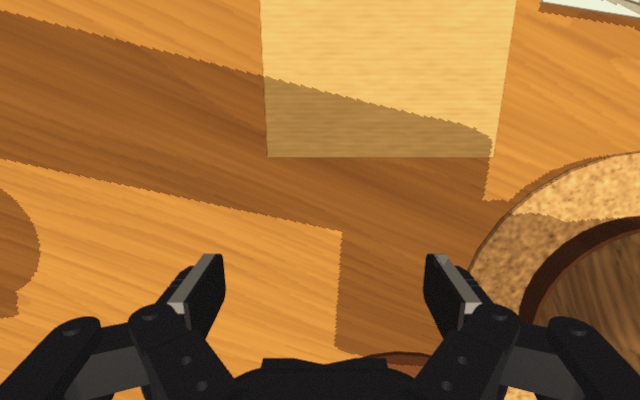

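Candidates in the scene view are the turquoise caddy (415,190), the dark caddy with pale wooden bar (430,235), the green caddy (436,285) and the round pail (345,243). I choose the dark caddy at (430,235). Next I check it in a crop and measure.

```bash
cat > h.py <<'E'
import numpy as np, cv2
from station import ctrl
def cloud(c):
    z=c["z_map"].astype(float); v,u=np.mgrid[0:z.shape[0],0:z.shape[1]]
    P=np.stack([(u-c["cx"])/c["fx"]*z,-(v-c["cy"])/c["fy"]*z,-z],-1)
    W=P@c["T"][:3,:3].T+c["T"][:3,3]; W[z<=0]=np.nan
    return W
def ray(c,u,v):
    d=np.array([(u-c["cx"])/c["fx"],-(v-c["cy"])/c["fy"],-1.])
    return c["T"][:3,3],c["T"][:3,:3]@d
def plane(c,u,v,z):
    o,d=ray(c,u,v); return o+d*(z-o[2])/d[2]
E
python3 - <<'E'
from h import *
cs={n:ctrl.capture(n) for n in ["scene","side"]}
a=cs["scene"]["color"][185:265,390:470]; b=cs["side"]["color"][240:340,315:375+25]
cc=cs["scene"]["color"][135:250,195:280]; d=cs["side"]["color"][115:205,275:355]
f=lambda i:cv2.resize(i,(390,290),interpolation=cv2.INTER_CUBIC)
cv2.imwrite("pics/crop1.png",np.vstack([np.hstack([f(a),f(b)]),np.hstack([f(cc),f(d)])]))
box={"scene":(395,190,465,270),"side":(318,240,372,340)}
for n,c in cs.items():
    W=cloud(c); x0,y0,x1,y1=box[n]; m=np.zeros(W.shape[:2],bool); m[y0:y1,x0:x1]=1
    hsv=cv2.cvtColor(c["color"],cv2.COLOR_BGR2HSV)
    mm=m&(W[...,2]>140)&(W[...,2]<185)
    p=W[mm]; print(n,"bar",len(p),p.min(0),p.max(0))
    top=W[m&(W[...,2]>150)&(W[...,2]<185)&(hsv[...,1]>60)]
    r=cv2.minAreaRect(top[:,:2].astype(np.float32)); print(r,np.median(top[:,2]))
    dk=W[m&(W[...,2]>10)&(W[...,2]<85)]
    print("tray",cv2.minAreaRect(dk[:,:2].astype(np.float32)))
hb={"scene":(205,140,275,245),"side":(280,115,355,200)}
for n,c in cs.items():
    W=cloud(c); x0,y0,x1,y1=hb[n]; m=np.zeros(W.shape[:2],bool); m[y0:y1,x0:x1]=1
    p=W[m&(W[...,2]>180)&(W[...,2]<206)]; print(n,"prongs",len(p),p.min(0),p.max(0),cv2.minAreaRect(p[:,:2].astype(np.float32)))
    p=W[m&(W[...,2]>207)&(W[...,2]<230)]; print("tips",len(p),p.round(0).tolist()[:30])
    p=W[m&(W[...,2]>8)&(W[...,2]<18)];print("base",cv2.minAreaRect(p[:,:2].astype(np.float32)))
for n,bx in {"pail":(328,220,362,262),"mug":(328,268,366,318)}.items():
    W=cloud(cs["scene"]);x0,y0,x1,y1=bx;p=W[y0:y1,x0:x1].reshape(-1,3);p=p[p[:,2]>15];print(n,p.min(0),p.max(0))
E
```

```text
scene bar 1048 [467.20782662 216.85999753 140.15168594] [712.1394743  403.08881216 173.30107716]
((570.8914184570312, 317.48626708984375), (265.1846008300781, 120.5037841796875), 23.342317581176758) 167.03076414704833
tray ((407.642333984375, 258.90447998046875), (406.28460693359375, 215.3663787841797), 14.906571388244629)
side bar 532 [464.8532512  216.00905743 140.1564832 ] [506.36016579 348.97991424 171.64546451]
((485.2718505859375, 282.1441345214844), (134.04556274414062, 22.548500061035156), 79.93717193603516) 167.24606788659037
tray ((492.7088928222656, 198.66952514648438), (109.15021514892578, 309.3304138183594), 5.726698875427246)
scene prongs 436 [ 497.17152484 -307.89073397  180.219696  ] [ 647.37208748 -202.17684136  205.83129168] ((571.9395751953125, -255.6704559326172), (89.71866607666016, 139.4309539794922), 79.18104553222656)
tips 39 [[494.0, -283.0, 216.0], [498.0, -276.0, 221.0], [495.0, -275.0, 219.0], [502.0, -277.0, 219.0], [501.0, -275.0, 219.0], [499.0, -272.0, 219.0], [505.0, -275.0, 218.0], [503.0, -274.0, 217.0], [497.0, -275.0, 213.0], [505.0, -276.0, 215.0
[... 1098 characters left out ...]
72.0, 210.0], [495.0, -271.0, 210.0], [509.0, -209.0, 220.0], [506.0, -206.0, 221.0], [512.0, -203.0, 220.0], [509.0, -202.0, 221.0], [506.0, -201.0, 221.0], [515.0, -208.0, 213.0], [512.0, -200.0, 218.0], [509.0, -203.0, 216.0], [506.0, -204.0, 216.0], [515.0, -201.0, 214.0], [512.0, -202.0, 214.0], [509.0, -202.0, 214.0], [506.0, -207.0, 211.0], [515.0, -205.0, 209.0], [512.0, -203.0, 209.0], [509.0, -206.0, 208.0]]
base ((586.4835205078125, -461.945068359375), (285.13897705078125, 559.4222412109375), 4.573022842407227)
pail [539.9090831   35.24612097  15.0591456 ] [634.84934495 124.0845826  116.13778145]
mug [703.62392047 119.84421137  15.0451696 ] [809.82495914 208.44041923  99.64402528]
```

View pics/crop1.png

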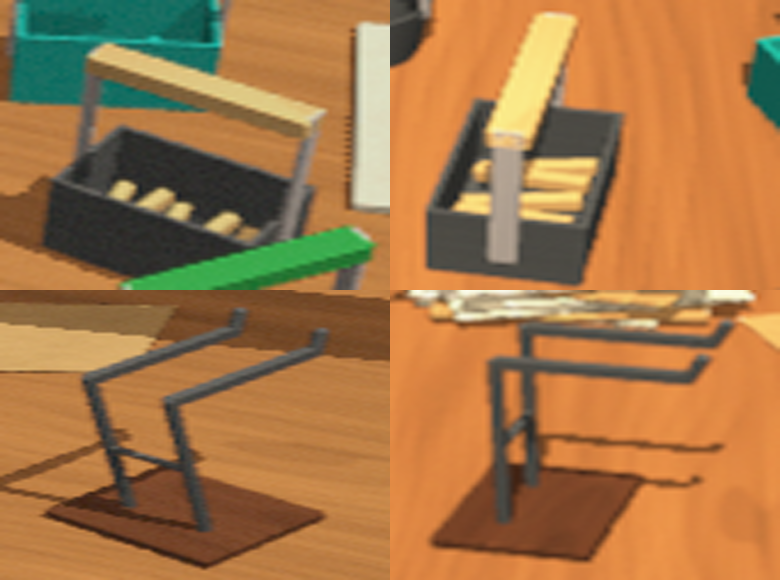

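The crop shows the dark tray with pegs, grey uprights and a straight pale wooden bar, so the choice is right. The side view has the bar from (352,245) to (340,290). The stand's upturned free ends point toward the robot. Now the precise axes and neighbours.

```bash
cat > w.py <<'E'
from h import *
from scipy.spatial.transform import Rotation as R
E
python3 - <<'E'
from w import *
cs={n:ctrl.capture(n) for n in ["scene","side"]}
for n,c in cs.items():
    W=cloud(c); hsv=cv2.cvtColor(c["color"],cv2.COLOR_BGR2HSV)
    near=(np.hypot(W[...,0]-485,W[...,1]-282)<90)
    m=near&(W[...,2]>162)&(W[...,2]<176)&(hsv[...,0]>12)&(hsv[...,0]<32)&(hsv[...,1]>60)
    p=W[m]; r=cv2.minAreaRect(p[:,:2].astype(np.float32)); mu=p.mean(0)
    v=np.linalg.svd(p[:,:2]-mu[:2],full_matrices=False)[2][0]; print(n,"bar",len(p),r,mu.round(1),"yaw",np.degrees(np.arctan2(v[1],v[0]))%180-90)
    b=near&(W[...,2]>130)&(W[...,2]<190); print("ends",W[b].min(0).round(),W[b].max(0).round())
    # prongs
    hn=(np.abs(W[...,0]-570)<90)&(np.abs(W[...,1]+256)<70)
    p=W[hn&(W[...,2]>195)&(W[...,2]<204)]
    p=p[(p[:,0]>515)&(p[:,0]<625)]
    d=np.array([.983,-.18]); s=p[:,:2]@np.array([.18,.983])
    mid=(s.min()+s.max())/2
    for q in (p[s<mid],p[s>=mid]):
        pr=np.polyfit(q[:,0],q[:,1],1); print("prong",len(q),"yaw",np.degrees(np.arctan(pr[0])),"y@570",np.polyval(pr,570))
    al=W[hn&(W[...,2]>185)&(W[...,2]<230)][:,:2]
    t=al@np.array([.983,-.18]);print("along",t.min(),t.max(),"perp",(al@[.18,.983]).min(),(al@[.18,.983]).max())
    for nm,lo,hi in (("green",45,80),("turq",81,98)):
        p=W[(hsv[...,0]>=lo)&(hsv[...,0]<=hi)&(hsv[...,1]>120)&(W[...,2]>20)&(W[...,2]<190)&(W[...,0]<740)]
        print(nm,len(p),np.percentile(p,1,axis=0).round(),np.percentile(p,99,axis=0).round())
s=ctrl.get_state(); print(R.from_quat(s["orientation"]).as_matrix().round(3),s["tcp_pos"])
E
```

```text
scene bar 346 ((488.32427978515625, 282.43218994140625), (132.4928436279297, 29.80205726623535), 80.95055389404297) [491.  283.2 167.7] yaw -10.079277160966228
ends [468. 216. 130.] [512. 348. 173.]
prong 124 yaw -11.585211223233014 y@570 -288.85936578691394
prong 131 yaw -11.144781318090379 y@570 -217.0004926741226
along 536.9389024003783 678.083822681118 perp -192.75764539873907 -103.81494179033022
green 2184 [584. 290.  21.] [725. 422. 171.]
turq 1220 [248. 117.  21.] [361. 246. 172.]
side bar 453 ((484.9141540527344, 281.22174072265625), (136.6383514404297, 22.065446853637695), 80.0898666381836) [485.6 287.  167.3] yaw -9.874241342180909
ends [465. 213. 130.] [506. 350. 174.]
prong 100 yaw -11.347088081111847 y@570 -289.04618372824103
prong 111 yaw -11.698106751259893 y@570 -217.9556485996365
along 532.9533385175162 674.9896207631405 perp -193.87388457818776 -102.1260511584841
green 2438 [582. 292.  20.] [720. 424. 170.]
turq 1822 [248. 112.  21.] [356. 250. 170.]
[[-0.921 -0.     0.39 ]
 [-0.39   0.    -0.921]
 [ 0.    -1.    -0.   ]] [ 253.61053295 -598.39529279  231.15474155]
```

Call:
apply_moves --targets '[0,-0.01,0,0,-7,0,0.6,0,-0.01,0,0,-7,0,0.6,0,-0.01,0,0,-7,0,0.6,0,-0.01,0,0,-7,0,0.6,0,-0.01,0,0,-7,0,0.6,0,-0.01,0,0,-7,0,0.6,0,-0.01,0,0,-7,0,0.6,0,-0.005,0,0,-7,0,0.6,0,0,0,0,0,0,0.6]' --grip_force 60

```text
time: 1.1
tcp_pos: [253.3, -597.6, 308.4]
orientation: [-0.457, 0.541, -0.539, 0.457]
wrist_force: [-1.3, -0.3, 0.5]
gripper_width: 68.4
```

```bash
cat >> w.py <<'E'
def rem(target,yaw=None):
    "remaining shift (m, tool axes) and turn to target TCP with jaw axis at yaw(deg), tool down"
    s=ctrl.get_state(); M=R.from_quat(s["orientation"]).as_matrix()
    print("t",round(s["time"],2),"tcp",s["tcp_pos"].round(1),"F",s["wrist_force"].round(1),"w",round(s["gripper_width"],1),"q",s["joint_positions"].round(2))
    print("yaw z",np.degrees(np.arctan2(M[1,2],M[0,2])).round(2),"shift m",(M.T@(np.array(target)-s["tcp_pos"])/1000).round(4))
    if yaw is not None:
        a=np.radians(yaw); z=np.array([np.cos(a),np.sin(a),0]); y=np.array([0,0,-1.]); T=np.stack([np.cross(y,z),y,z],1)
        print("turn deg",np.degrees(R.from_matrix(M.T@T).as_rotvec()).round(2))
E
python3 -c "
from w import *
rem([480,0,290],-10);rem([486.5,282,290],-10)"
```

```text
t 1.1 tcp [ 253.3 -597.6  308.4] F [-1.3 -0.3  0.5] w 68.4 q [-1.22  0.42  1.5   0.    1.22 -1.05]
yaw z -9.49 shift m [-0.6267  0.0198  0.1251]
turn deg [ 0.09  0.51 -0.15]
t 1.1 tcp [ 253.3 -597.6  308.4] F [-1.3 -0.3  0.5] w 68.4 q [-1.22  0.42  1.5   0.    1.22 -1.05]
yaw z -9.49 shift m [-0.9059  0.0206  0.085 ]
turn deg [ 0.09  0.51 -0.15]
```

Call:
apply_moves --targets '[-0.035,0,0.007,0,0.5,0,0.6,-0.035,0,0.007,0,0,0,0.6,-0.035,0,0.007,0,0,0,0.6,-0.035,0,0.007,0,0,0,0.6,-0.035,0,0.007,0,0,0,0.6,-0.035,0,0.007,0,0,0,0.6,-0.035,0,0.007,0,0,0,0.6,-0.035,0,0.007,0,0,0,0.6,-0.035,0,0.007,0,0,0,0.6,-0.035,0,0.007,0,0,0,0.6,-0.035,0,0.007,0,0,0,0.6,-0.035,0,0.007,0,0,0,0.6]'

```text
time: 2.1
tcp_pos: [420.1, -190.8, 304.0]
orientation: [-0.436, 0.558, -0.556, 0.436]
wrist_force: [1.9, 0.9, -0.3]
gripper_width: 68.5
```

```bash
python3 -c "
from w import *
rem([486.5,282,290],-10)"
```

```text
t 2.1 tcp [ 420.1 -190.8  304. ] F [ 1.9  0.9 -0.3] w 68.5 q [-0.49  0.14  1.91  0.    1.1  -0.25]
yaw z -13.87 shift m [-0.475   0.0148 -0.0488]
turn deg [ 0.14 -3.87 -0.09]
```

Call:
apply_moves --targets '[-0.037,0,0,0,-0.5,0,0.6,-0.037,0,0,0,-0.5,0,0.6,-0.037,0,0,0,-0.5,0,0.6,-0.037,0,0,0,-0.5,0,0.6,-0.037,0,0,0,-0.5,0,0.6,-0.037,0,0,0,-0.5,0,0.6,-0.037,0,0,0,-0.5,0,0.6,-0.037,0,0,0,0,0,0.6,-0.037,0,0,0,0,0,0.6,-0.037,0,0,0,0,0,0.6,-0.037,0,0,0,0,0,0.6,0,0,0,0,0,0,0.6]'

```text
time: 3.1
tcp_pos: [512.4, 232.4, 301.7]
orientation: [-0.437, 0.556, -0.554, 0.438]
wrist_force: [-1.8, -1.2, -0.3]
gripper_width: 68.1
```

```bash
python3 -c "
from w import *
rem([486.5,282,290],-10)
c=ctrl.capture('wrist');cv2.imwrite('pics/wr1.png',c['color'])"
```

```text
t 3.1 tcp [512.4 232.4 301.7] F [-1.8 -1.2 -0.3] w 68.1 q [0.37 0.29 1.71 0.   1.14 0.6 ]
yaw z -13.46 shift m [-0.0422  0.0118 -0.0367]
turn deg [ 0.07 -3.47 -0.17]
```

View pics/wr1.png

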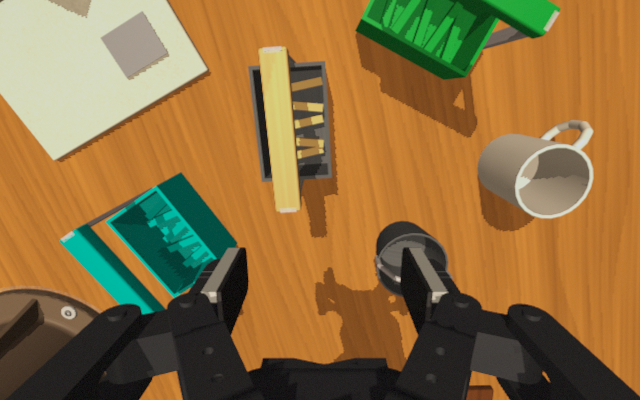

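The wrist view shows the wooden bar from (272,48) to (288,210), ahead of and left of the jaws. I shift and turn to line up above it.

Call:
apply_moves --targets '[-0.015,0,-0.012,0,-1.8,0,0.6,-0.015,0,-0.012,0,-1.7,0,0.6,-0.012,0,-0.012,0,0,0,0.6,0,0,0,0,0,0,0.6,0,0,0,0,0,0,0.6]'

```text
time: 3.57
tcp_pos: [483.1, 277.7, 299.2]
orientation: [-0.452, 0.545, -0.544, 0.45]
wrist_force: [0.8, -1.1, 0.6]
gripper_width: 68.2
```

```bash
python3 -c "
from w import *
rem([486.5,282,141],-10)
c=ctrl.capture('wrist');cv2.imwrite('pics/wr2.png',c['color'])
W=cloud(c);hsv=cv2.cvtColor(c['color'],cv2.COLOR_BGR2HSV)
m=(np.hypot(W[...,0]-485,W[...,1]-282)<85)&(W[...,2]>160)&(W[...,2]<176)
p=W[m];print(len(p),cv2.minAreaRect(p[:,:2].astype(np.float32)),np.median(p[:,2]))"
```

```text
t 3.57 tcp [483.1 277.7 299.2] F [ 0.8 -1.1  0.6] w 68.2 q [0.47 0.29 1.72 0.   1.13 0.65]
yaw z -10.75 shift m [-0.0051  0.1582  0.0033]
turn deg [ 0.24 -0.75  0.11]
4115 ((487.2595520019531, 282.55059814453125), (131.9594268798828, 21.99336814880371), 80.16466522216797) 168.34928364517833
```

View pics/wr2.png

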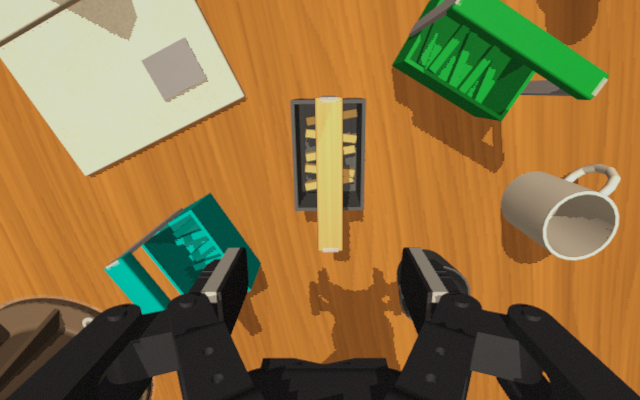

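Call:
apply_moves --targets '[-0.005,0.01,0.004,0,-0.7,0,0.6,0,0.025,0,0,0,0,0.6,0,0.025,0,0,0,0,0.6,0,0.025,0,0,0,0,0.6,0,0.02,0,0,0,0,0.6,0,0,0,0,0,0,0.6]'

```text
time: 4.12
tcp_pos: [492.5, 277.8, 188.9]
orientation: [-0.452, 0.544, -0.544, 0.452]
wrist_force: [-0.8, -0.4, -1.1]
gripper_width: 68.3
```

```bash
python3 -c "
from w import *
rem([487,282.3,139],-10)"
```

```text
t 4.12 tcp [492.5 277.8 188.9] F [-0.8 -0.4 -1.1] w 68.3 q [0.46 0.41 1.84 0.   0.89 0.64]
yaw z -10.52 shift m [-0.0034  0.0499 -0.0063]
turn deg [-0.01 -0.52 -0.03]
```

Call:
apply_moves --targets '[-0.004,0.005,-0.007,0,-0.6,0,0.6,0,0.02,0,0,0,0,0.6,0,0.02,0,0,0,0,0.6,0,0.007,0,0,0,0,0.6,0,0,0,0,0,0,0.6]'

```text
time: 4.53
tcp_pos: [488.3, 283.0, 136.8]
orientation: [0.453, -0.542, 0.542, -0.456]
wrist_force: [-0.3, -0.1, 0.5]
gripper_width: 68.1
```

```bash
python3 -c "
from w import *
rem([487,282.3,139],-10)"
```

```text
t 4.53 tcp [488.3 283.  136.8] F [-0.3 -0.1  0.5] w 68.1 q [0.47 0.48 1.89 0.   0.77 0.65]
yaw z -10.01 shift m [ 0.0009 -0.0022 -0.0012]
turn deg [-0.15 -0.01 -0.12]
```

Aligned. Closing.

Call:
apply_moves --targets '[0.001,-0.002,-0.001,0,0,0,0.2,0,0,0,0,0,0,-0.2,0,0,0,0,0,0,-1,0,0,0,0,0,0,-1,0,0,0,0,0,0,-1,0,0,0,0,0,0,-1,0,0,0,0,0,0,-1,0,0,0,0,0,0,-1,0,0,0,0,0,0,-1,0,0,0,0,0,0,-1]' --grip_force 70

```text
time: 5.37
tcp_pos: [488.5, 283.1, 143.7]
orientation: [0.452, -0.541, 0.542, -0.457]
wrist_force: [0.5, 0.9, -4.1]
gripper_width: 20.6
```

```bash
python3 -c "
from w import *
rem([487,282.3,139],-10)
c=ctrl.capture('side');cv2.imwrite('pics/sd2.png',cv2.resize(c['color'][150:350,250:470],(660,600)))"
```

```text
t 5.37 tcp [488.5 283.1 143.7] F [ 0.5  0.9 -4.1] w 20.6 q [0.47 0.46 1.89 0.   0.78 0.65]
yaw z -10.01 shift m [ 0.001   0.0047 -0.0014]
turn deg [-0.36 -0.01 -0.28]
```

View pics/sd2.png

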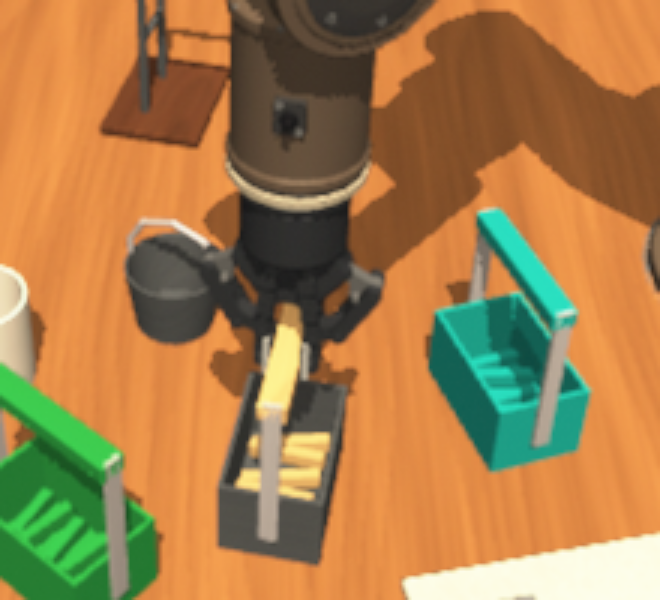

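The jaws hold the bar at a 20.6 mm opening and the pail is untouched. Lifting.

Call:
apply_moves --targets '[0,-0.01,0,0,0,0,-1,0,-0.02,0,0,0,0,-1,0,-0.025,0,0,0,0,-1,0,-0.025,0,0,0,0,-1,0,-0.025,0,0,0,0,-1,0,-0.025,0,0,0,0,-1,0,-0.02,0,0,0,0,-1,0,0,0,0,0,0,-1,0,0,0,0,0,0,-1]'

```text
time: 6.17
tcp_pos: [485.7, 281.6, 304.0]
orientation: [0.453, -0.541, 0.542, -0.456]
wrist_force: [0.5, 0.1, -5.9]
gripper_width: 20.9
```

```bash
python3 -c "
from w import *
rem([460,-230,290],-11.4)
c=ctrl.capture('side');cv2.imwrite('pics/sd3.png',cv2.resize(c['color'][100:350,220:500],(672,600)))"
```

```text
t 6.17 tcp [485.7 281.6 304. ] F [ 0.5  0.1 -5.9] w 20.9 q [0.47 0.28 1.72 0.   1.14 0.65]
yaw z -10.01 shift m [0.5083 0.0127 0.0635]
turn deg [-0.23  1.39 -0.18]
```

View pics/sd3.png

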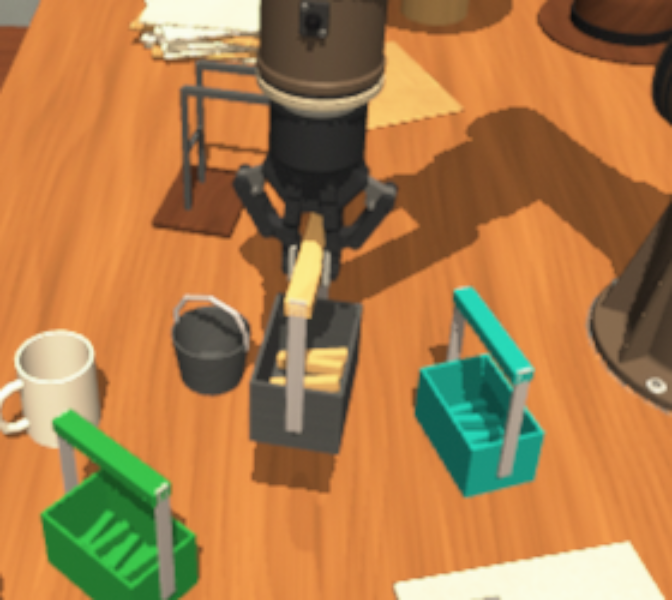

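Call:
apply_moves --targets '[0.008,0,0,0,0,0,-1,0.016,0,0,0,0,0,-1,0.024,0,0.001,0,0,0,-1,0.028,0,0.001,0,0,0,-1,0.028,0,0.001,0,0,0,-1,0.028,0,0.001,0,0,0,-1,0.028,0,0.001,0,0,0,-1,0.028,0,0.001,0,0,0,-1,0.028,0,0.001,0,0,0,-1,0.028,0,0.001,0,0,0,-1,0.028,0,0.001,0,0,0,-1,0.028,0,0.001,0,0,0,-1]'

```text
time: 7.22
tcp_pos: [427.2, -35.0, 289.3]
orientation: [-0.462, 0.544, -0.536, 0.45]
wrist_force: [1.2, -0.4, -3.9]
gripper_width: 20.6
```

```bash
python3 -c "
from w import *
rem([429,-225,300],-11.4)"
```

```text
t 7.22 tcp [427.2 -35.  289.3] F [ 1.2 -0.4 -3.9] w 20.6 q [-0.15  0.11  1.98 -0.01  1.07  0.02]
yaw z -9.65 shift m [ 0.187  -0.0102  0.0335]
turn deg [1.08 1.75 0.35]
```

Call:
apply_moves --targets '[0.026,-0.002,0.006,0,0,0,-1,0.026,-0.002,0.006,0.3,0.3,0,-1,0.026,-0.002,0.006,0.3,0.3,0,-1,0.026,-0.002,0.005,0,0.3,0,-1,0.022,0,0.004,0,0.3,0,-1,0.018,0,0.003,0,0.3,0,-1,0.012,0,0,0,0,0,-1,0.006,0,0,0,0,0,-1,0,0,0,0,0,0,-1]'

```text
time: 7.97
tcp_pos: [409.3, -216.0, 288.1]
orientation: [-0.454, 0.554, -0.542, 0.439]
wrist_force: [-0.3, 0.1, -4.3]
gripper_width: 20.9
```

```bash
python3 -c "
from w import *
rem([429,-225,228],-11.4)
c=ctrl.capture('side');cv2.imwrite('pics/sd4.png',cv2.resize(c['color'][30:230,230:450],(660,600)))
c=ctrl.capture('scene');cv2.imwrite('pics/sc4.png',cv2.resize(c['color'][50:270,150:430],(760,597)))
"
```

```text
t 7.97 tcp [ 409.3 -216.   288.1] F [-0.3  0.1 -4.3] w 20.9 q [-0.54  0.17  1.92 -0.02  1.08 -0.33]
yaw z -11.68 shift m [0.0045 0.0596 0.0228]
turn deg [ 1.55 -0.28  0.31]
```

View pics/sd4.png

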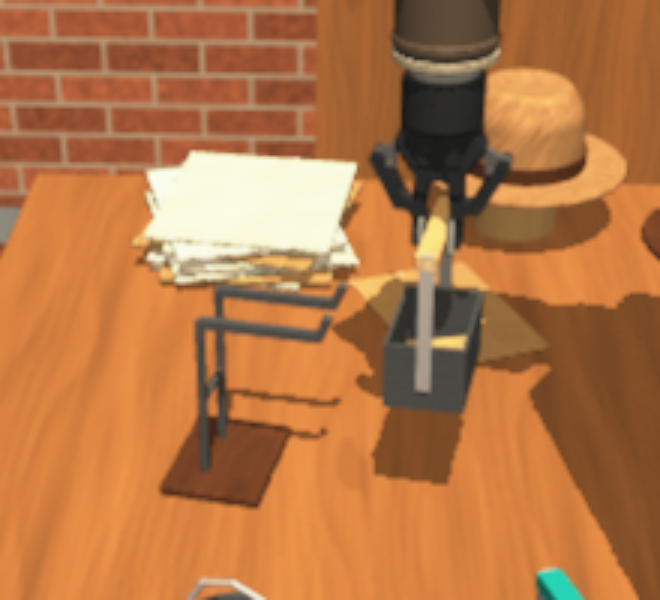

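View pics/sc4.png

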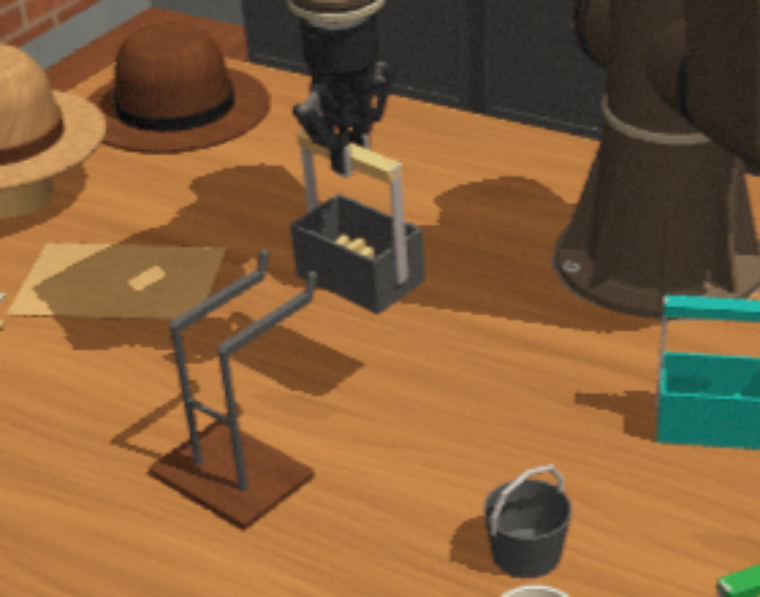

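The caddy hangs level in front of the free ends. In the scene crop the bar is at (350,155) and the prong tips at (264,260) and (312,280). Lowering to through-height.

Call:
apply_moves --targets '[0.001,0.012,0.005,0.7,0,0.1,-1,0.001,0.016,0.006,0.7,0,0.1,-1,0.001,0.016,0.006,0,0,0,-1,0,0.012,0.003,0,0,0,-1,0,0,0,0,0,0,-1,0,0,0,0,0,0,-1]'

```text
time: 8.57
tcp_pos: [428.2, -216.4, 230.2]
orientation: [-0.448, 0.547, -0.547, 0.448]
wrist_force: [-0.1, 1.1, -4.1]
gripper_width: 21.1
```

```bash
cat > m.py <<'E'
from w import *
a=np.radians(-11.4); d=np.array([np.cos(a),np.sin(a)]); e=np.array([-d[1],d[0]]); H=np.array([566.2,-252.4])
def bar():
    s=ctrl.get_state(); t=s["tcp_pos"]
    M=R.from_quat(s["orientation"]).as_matrix()
    print("TCP in hook frame",((t[:2]-H)@d).round(1),((t[:2]-H)@e).round(1),t[2].round(1))
    for n in ["scene","side"]:
        c=ctrl.capture(n); W=cloud(c); hsv=cv2.cvtColor(c["color"],cv2.COLOR_BGR2HSV)
        m=(np.hypot(W[...,0]-t[0],W[...,1]-t[1])<85)&(W[...,2]>t[2]+2)&(W[...,2]<t[2]+45)&(hsv[...,0]>12)&(hsv[...,0]<35)&(hsv[...,1]>50)&(hsv[...,2]>70)
        p=W[m]
        if len(p)<20: print(n,"few",len(p)); continue
        q=(p[:,:2]-H); X=q@d;Y=q@e
        k=np.polyfit(Y,X,1); kz=np.polyfit(Y,p[:,2],1)
        print(n,len(p),"hook x",np.percentile(X,[2,50,98]).round(1),"y",np.percentile(Y,[1,99]).round(1),"z",np.percentile(p[:,2],[5,50,90,97]).round(1),"yaw err",np.degrees(k[0]).round(1),"roll",np.degrees(kz[0]).round(1))
E
python3 -c "
from m import *
rem([429,-225,228],-11.4); bar()"
```

```text
t 8.57 tcp [ 428.2 -216.4  230.2] F [-0.1  1.1 -4.1] w 21.1 q [-0.53  0.24  1.97 -0.    0.92 -0.33]
yaw z -11.36 shift m [0.0083 0.0022 0.0024]
turn deg [ 0.09  0.04 -0.  ]
TCP in hook frame -142.4 8.1 230.2
scene 234 hook x [-159.6 -134.5 -128.7] y [-54.8  75.8] z [241.3 253.5 258.4 263.4] yaw err -2.7 roll 0.9
side 232 hook x [-169.9 -145.3 -122.3] y [-51.   74.5] z [239.8 254.7 257.6 269.1] yaw err -1.8 roll -3.4
```

Call:
apply_moves --targets '[0.006,0,0,0,0,0,-1,0.004,0,0,0,0,0,-1,0,0,0.008,0,0,0,-1,0,0,0.012,0,0,0,-1,0,0,0.012,0,0,0,-1,0,0,0.012,0,0,0,-1,0,0,0.006,0,0,0,-1,0,0,0,0,0,0,-1]'

```text
time: 9.33
tcp_pos: [482.2, -239.7, 234.8]
orientation: [0.447, -0.545, 0.55, -0.448]
wrist_force: [-0.3, 0.4, -4.3]
gripper_width: 21.0
```

```bash
python3 -c "
from m import *
rem([566.2,-252.4,228],-11.4); bar()
c=ctrl.capture('side');cv2.imwrite('pics/sd5.png',cv2.resize(c['color'][60:210,250:415],(660,600)))
"
```

```text
t 9.33 tcp [ 482.2 -239.7  234.8] F [-0.3  0.4 -4.3] w 21.0 q [-0.52  0.32  1.85 -0.    0.96 -0.32]
yaw z -11.43 shift m [-0.0042  0.0073  0.0848]
turn deg [-0.36 -0.03  0.15]
TCP in hook frame -84.8 -4.2 234.8
scene 237 hook x [-108.3  -77.3  -70.6] y [-70.3  62.1] z [246.3 257.7 261.9 271.9] yaw err -2.5 roll 1.2
side 214 hook x [-112.3  -88.7  -69.3] y [-63.9  61.8] z [244.1 258.7 261.7 267.8] yaw err -2.1 roll -3.9
```

View pics/sd5.png

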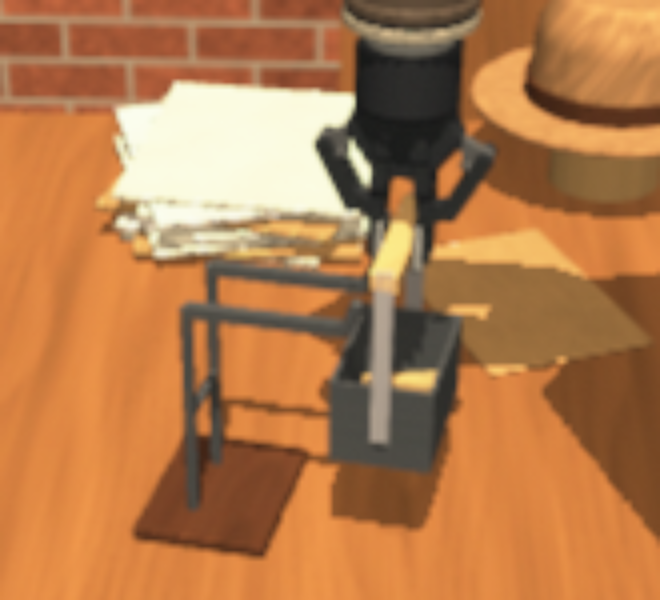

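Call:
apply_moves --targets '[-0.002,0.001,0.008,0,0,0,-1,0,0.001,0.012,0,0,0,-1,0,0.001,0.014,0,0,0,-1,0,0.001,0.014,0,0,0,-1,0,0,0.012,0,0,0,-1,0,0,0.008,0,0,0,-1,0,0,0,0,0,0,-1,0,0,0,0,0,0,-1]'

```text
time: 10.15
tcp_pos: [552.4, -250.8, 230.0]
orientation: [0.447, -0.546, 0.549, -0.448]
wrist_force: [0.1, -0.1, -4.2]
gripper_width: 20.8
```

```bash
python3 -c "
from m import *
rem([566.2,-252.4,192],-11.4); bar()
c=ctrl.capture('side');cv2.imwrite('pics/sd6.png',cv2.resize(c['color'][60:210,250:415],(660,600)))
"
```

```text
t 10.15 tcp [ 552.4 -250.8  230. ] F [ 0.1 -0.1 -4.2] w 20.8 q [-0.48  0.42  1.7  -0.    1.01 -0.27]
yaw z -11.49 shift m [-0.0013  0.0381  0.0137]
turn deg [-0.23 -0.09  0.1 ]
TCP in hook frame -13.8 -1.2 230.0
scene 228 hook x [-33.3  -7.4  -0.4] y [-63.7  64.6] z [242.8 253.2 257.1 259.7] yaw err -2.5 roll 1.7
side 207 hook x [-42.2 -17.5   5.6] y [-52.7  64.4] z [240.2 254.1 258.  265.7] yaw err -2.4 roll -4.6
```

View pics/sd6.png

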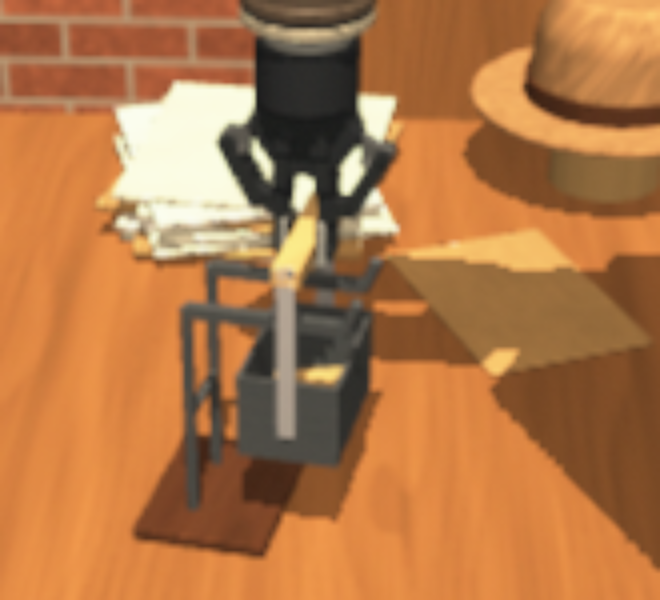

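The bar is past the upturned ends and centred. I advance 12 mm more and lower.

Call:
apply_moves --targets '[0,0,0.007,0,0,0,-1,0,0,0.005,0,0,0,-1,0,0,0,0,0,0,-1,0,0.008,0,0,0,0,-1,0,0.009,0,0,0,0,-1,0,0.005,0,0,0,0,-1,0,0,0,0,0,0,-1]'

```text
time: 10.88
tcp_pos: [563.4, -253.3, 206.6]
orientation: [0.447, -0.546, 0.549, -0.448]
wrist_force: [-0.2, 0.3, -4.8]
gripper_width: 20.5
```

```bash
python3 -c "
from m import *
rem([566.2,-252.4,192],-11.4); bar()
"
```

```text
t 10.88 tcp [ 563.4 -253.3  206.6] F [-0.2  0.3 -4.8] w 20.5 q [-0.47  0.46  1.7  -0.    0.98 -0.27]
yaw z -11.54 shift m [-0.0015  0.0146  0.0025]
turn deg [-0.24 -0.14  0.12]
TCP in hook frame -2.6 -1.5 206.6
scene 226 hook x [-31.6   3.5  11.3] y [-65.3  64.6] z [217.  229.6 233.5 235.9] yaw err -3.2 roll 1.4
side 193 hook x [-64.2  -5.6  13.4] y [-55.7  64.9] z [217.5 230.9 234.2 244.9] yaw err -2.7 roll -3.9
```

Call:
apply_moves --targets '[0,0.005,0,0,0,0,-1,0,0.004,0,0,0,0,-1,0,0.003,0,0,0,0,-1,0,0.002,0,0,0,0,-1]'

```text
time: 11.32
tcp_pos: [564.2, -253.8, 193.1]
orientation: [0.446, -0.545, 0.55, -0.448]
wrist_force: [0.4, -0.4, -4.9]
gripper_width: 20.9
```

```bash
python3 -c "
from m import *
rem([566.2,-252.4,192],-11.4); bar()
"
```

```text
t 11.32 tcp [ 564.2 -253.8  193.1] F [ 0.4 -0.4 -4.9] w 20.9 q [-0.47  0.47  1.72 -0.    0.95 -0.27]
yaw z -11.54 shift m [-0.0018  0.0011  0.0017]
turn deg [-0.36 -0.14  0.15]
TCP in hook frame -1.7 -1.8 193.1
scene 239 hook x [-29.9   4.3  24.4] y [-66.3  65. ] z [201.6 216.3 220.8 225.1] yaw err -5.9 roll 2.1
side 226 hook x [-65.8  -4.7  53.5] y [-49.8  65.3] z [198.6 216.1 219.9 227. ] yaw err -2.8 roll -1.7
```

Call:
apply_moves --targets '[0,0.002,0,0,0,0,-1,0,0.001,0,0,0,0,-1]'

```text
time: 11.58
tcp_pos: [564.3, -253.9, 190.6]
orientation: [0.446, -0.545, 0.55, -0.448]
wrist_force: [-6.1, 2.3, 11.7]
gripper_width: 20.3
```

Call:
apply_moves --targets '[0,0.0015,0,0,0,0,-1]'

```text
time: 11.67
tcp_pos: [564.4, -253.9, 190.5]
orientation: [0.446, -0.545, 0.55, -0.448]
wrist_force: [-13.3, 6.3, 36.9]
gripper_width: 20.8
```

Contact: the bar rests on the prongs. I ease the pressure and open.

Call:
apply_moves --targets '[0,-0.001,0,0,0,0,-1,0,0,0,0,0,0,-1]'

```text
time: 11.83
tcp_pos: [564.6, -254.1, 192.6]
orientation: [0.446, -0.545, 0.551, -0.448]
wrist_force: [-0.3, 0.0, -4.8]
gripper_width: 21.1
```

Call:
apply_moves --targets '[0,0,0,0,0,0,-0.4,0,0,0,0,0,0,-0.2,0,0,0,0,0,0,0,0,0,0,0,0,0,0.2,0,0,0,0,0,0,0.4,0,0,0,0,0,0,0.5,0,0,0,0,0,0,0.5]'

```text
time: 12.42
tcp_pos: [565.7, -254.6, 193.3]
orientation: [0.446, -0.544, 0.552, -0.449]
wrist_force: [0.1, -0.5, -0.1]
gripper_width: 64.1
```

```bash
python3 -c "
from m import *
rem([566.2,-252.4,300],-11.4); bar()
c=ctrl.capture('side');a=cv2.resize(c['color'][90:210,250:360],(390,425))
c=ctrl.capture('scene');b=cv2.resize(c['color'][100:250,190:300],(390,425))
cv2.imwrite('pics/sd7.png',np.hstack([a,b]))
c=ctrl.capture('wrist');cv2.imwrite('pics/wr7.png',c['color'])
"
```

```text
t 12.42 tcp [ 565.7 -254.6  193.3] F [ 0.1 -0.5 -0.1] w 64.1 q [-0.47  0.47  1.72 -0.    0.94 -0.27]
yaw z -11.54 shift m [-0.0018 -0.1067  0.0013]
turn deg [-0.63 -0.14  0.22]
TCP in hook frame -0.1 -2.3 193.3
scene 280 hook x [-47.7   3.   33.3] y [-42.6  64.4] z [200.8 214.5 218.  219.7] yaw err -1.4 roll -0.6
side 276 hook x [-65.7  -7.   39.7] y [-68.4  64. ] z [198.6 214.  217.2 219.8] yaw err -0.3 roll -1.3
```

View pics/sd7.png

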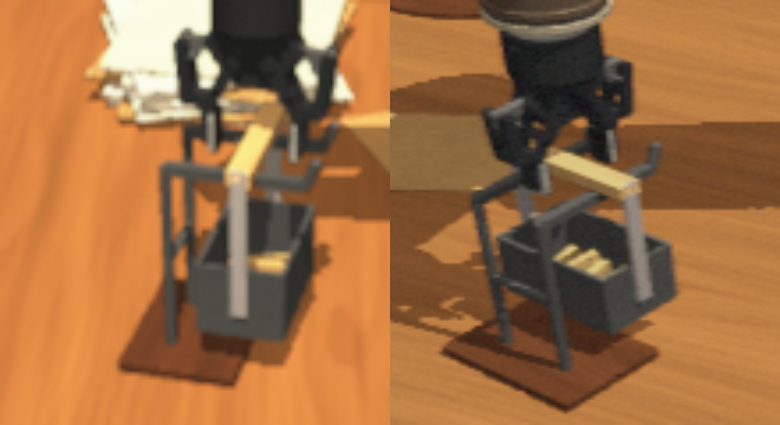

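View pics/wr7.png

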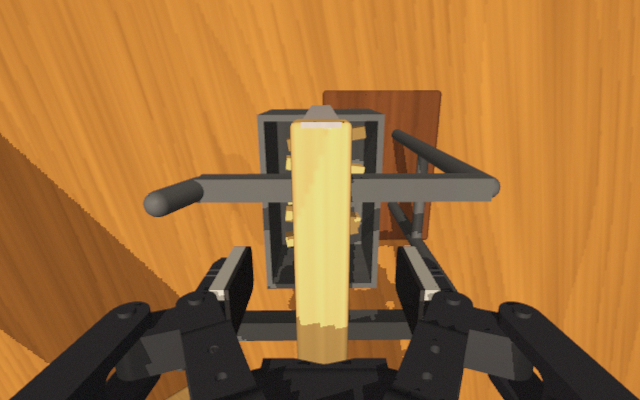

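The bar lies across both prongs and the fingers are clear of it. Withdrawing straight up.

Call:
apply_moves --targets '[0,-0.005,0,0,0,0,0.5,0,-0.008,0,0,0,0,0.5,0,-0.012,0,0,0,0,0.5,0,-0.015,0,0,0,0,0.5,0,-0.02,0,0,0,0,0.5,0,-0.02,0,0,0,0,0.5,0,-0.02,0,0,0,0,0.5,0,-0.02,0,0,0,0,0.5,0,-0.01,0,0,0,0,0.5,0,0,0,0,0,0,0.5,0,0,0,0,0,0,0.5,0,0,0,0,0,0,0.5]'

```text
time: 13.67
tcp_pos: [563.6, -253.4, 334.4]
orientation: [0.446, -0.543, 0.552, -0.449]
wrist_force: [0.4, -0.7, -0.4]
gripper_width: 63.8
```

```bash
python3 -c "
from m import *
rem([566.2,-252.4,300],-11.4)
k={n:ctrl.capture(n) for n in ['side','scene','wrist']}
a=cv2.resize(k['side']['color'][90:210,250:360],(390,425))
b=cv2.resize(k['scene']['color'][100:250,190:300],(390,425))
cv2.imwrite('pics/sd8.png',np.hstack([a,b])); cv2.imwrite('pics/sc8.png',k['scene']['color'])
cv2.imwrite('pics/wr8.png',k['wrist']['color'])
for n,c in k.items():
    W=cloud(c); hsv=cv2.cvtColor(c['color'],cv2.COLOR_BGR2HSV); q=W[...,:2]-H; X=q@d;Y=q@e
    m=(abs(X)<35)&(abs(Y)<75)&(W[...,2]>209)&(W[...,2]<225)&(hsv[...,0]>12)&(hsv[...,0]<35)&(hsv[...,1]>50)
    p=np.stack([X[m],Y[m]],1).astype(np.float32); print(n,len(p),cv2.minAreaRect(p),'z',np.median(W[m][:,2]),'roll',np.degrees(np.polyfit(Y[m],W[m][:,2],1)[0]))
W=cloud(k['scene'])
for n,bx in {'pail':(328,220,362,262),'mug':(328,268,366,318)}.items():
    x0,y0,x1,y1=bx;p=W[y0:y1,x0:x1].reshape(-1,3);p=p[p[:,2]>15];print(n,p.min(0),p.max(0))
"
```

```text
t 13.67 tcp [ 563.6 -253.4  334.4] F [ 0.4 -0.7 -0.4] w 63.8 q [-0.47  0.34  1.55 -0.    1.23 -0.27]
yaw z -11.54 shift m [-0.0017  0.0345  0.0019]
turn deg [-0.71 -0.14  0.25]
side 177 ((-5.576231479644775, -3.0958938598632812), (138.59417724609375, 22.54164695739746), 89.6828842163086) z 215.0238146551909 roll -0.288910252515933
scene 271 ((-0.05390357971191406, -2.4025955200195312), (27.78623390197754, 137.056884765625), 0.9332854747772217) z 215.34761582840576 roll -0.2616706620759415
wrist 4201 ((-2.045818328857422, -2.7364425659179688), (22.027099609375, 132.49237060546875), 0.07406306266784668) z 216.36209997142424 roll 0.049567801468889026
pail [540.01248625  35.87912387  15.10473072] [634.2809505  123.20245138 116.77295629]
mug [703.61174426 118.67864854  15.04904687] [809.81185595 208.93408711  98.95946117]
```

View pics/sd8.png

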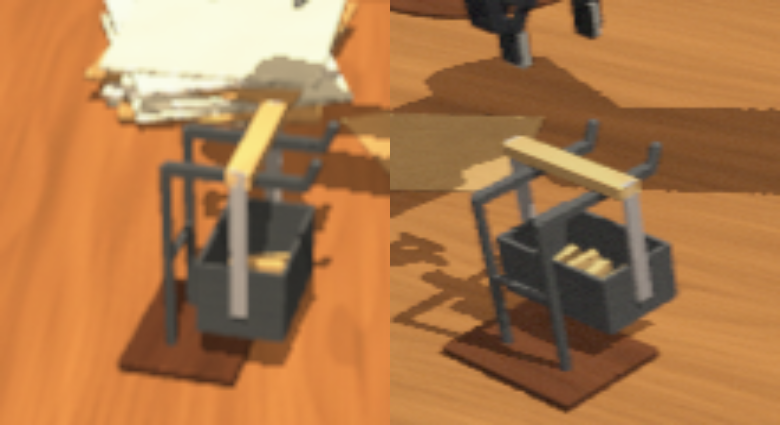

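View pics/sc8.png

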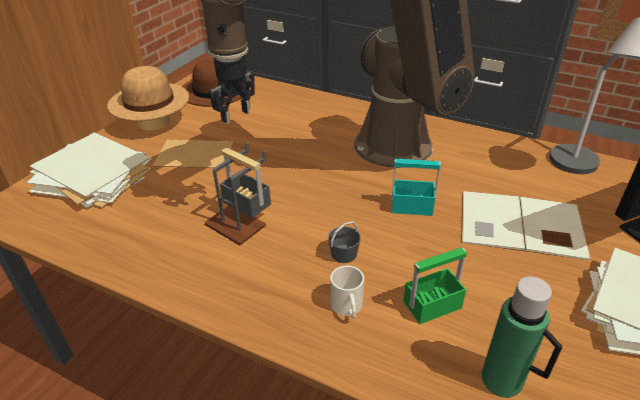

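The dark caddy hangs on the stand (scene 240,190) and the arm is clear. The pail (345,243) and mug (347,291) have not moved. Handing in.

```bash
python3 -c "
from station import ctrl
print(ctrl.hand_in())"
```

```text
the job is handed in; nothing more can be done
None
```

The dark steel caddy with the wooden handle now hangs on the double hook stand, and I handed the job in at about 14 s of the 48 s allowed. I gripped the middle of the bar, lifted the caddy clear, and threaded the prongs under the bar from their free ends. I then lowered it until it touched, released it and withdrew straight up.

- **Hang:** The bar lies across both prongs, about 2 mm from the best spot along them and 3 mm sideways. Its top is at 215–216 mm, where 216 was expected, and it is level and in line with the stand to within about 0.3° in the wrist and side views. The pictures show the tray hanging clear of the desk and the stand's base.
- **Bystanders:** The pail and the mug measure the same as at the start, within about 1 mm. The green and turquoise caddies stand where they were.
- **Robot:** The gripper is about 120 mm above the bar and the wrist force is near zero.
- **Highest force seen:** At touchdown the bar was briefly pressed on the prongs with about 37 N down (roughly 40 N in total at the wrist). That was through the held caddy, not the arm or gripper body, and I eased it off at once. I read forces only at the end of each move call, so a short peak in between could have been higher.
- **Disagreements:** The side and scene cameras differ by about 5 mm on the bar's position along the prongs (−5.6 and −0.1 mm), with the wrist camera between them at −2.0 mm. The scene view also gives about 0.9° of misalignment with the stand. All of these are well inside the usable length of the prongs.

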